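Shoot a leaking block battery into the battery tray with the spring ejector

TASK

The old block battery lying in the bed of the spring ejector is leaking and must not be touched. Draw the ejector's striker back by its upright post only until the sear catches, without straining it against the rubber stop behind the catch, and let go so that the sear alone holds it; then press the trip plunger, without forcing it, so that the striker shoots the battery into the white tray. Leave the other things on the shelf where they are.

Things in the scene. Friction and masses are not known exactly. Their poses are not given: they have to be found in the camera images.
- ejector: Spring ejector, fixed: base plate 185 x 90 x 10 mm (x -132 to 53), grey housing 95 x 50 mm (x -50 to 45), top at z 68, aluminium battery bed (x 45 to 108, 42 wide, floor at z 26, side walls to z 38). Origin on the shelf below the trip plunger; z up, x the firing direction, from the striker's post over housing and bed to the tray. Its place and yaw vary.
- striker: Steel rod 14 mm thick, level at z 35, with an upright post at its rear end. Origin on the shelf plane below the post's centre, axes as the ejector's; rests at x = -85 mm of the ejector, slides only along the ejector's x. Pulled to -x against a spring of 0.44 N/mm from zero; the sear catches at 23 to 41 mm of draw, differing each time and not visible. Not caught, it shoots forward when let go.
- post_top (a point): Centre of the top of the striker's post, 105 mm above the shelf. The post is 16 mm along the ejector's x, 14 mm across (y), upright and free from z 42 to 105 mm; nothing stands within 25 mm of its sides there.
- trip: Trip plunger carrying the sear inside: round steel cap 20 mm across on the housing's top. Origin on the shelf below, sinks with it. Sprung up, travel 9.5 mm; 4 to 7 mm down, at about 6 to 14 N, it frees a caught striker; over 30 N is forcing it. Over the last 10 to 12 mm of draw before the catch the sear adds 2 to 6 N to the pull, which falls off 3 mm before the catch or less; the plunger does not show this.
- trip_top (a point): Centre of the top of the trip plunger's cap, 83 mm above the shelf when up; 85 mm ahead (ejector +x) of the post at rest.
- stop: Rubber stop hidden in the housing: a striker drawn about 1.5 mm beyond the catch meets it, and it adds 10 N/mm to the pull. For a light touch only: over 6 N on it strains it. Origin at the ejector's origin (its rubber face lies 10 mm behind it, at z 46); it does not show when it is pressed.
- tray: White plastic battery tray fixed at the end of the bed, 134 x 100 mm, floor 4 mm thick, side walls 45 mm, far end wall 70 mm, front wall 21 mm high. Origin at the centre of its underside, 171 mm ahead of the ejector's origin, axes as the ejector's.
- battery: Leaking block battery, dark with a brass band, 48 x 26 x 17 mm, lying lengthwise in the ejector's bed, its far end overhanging the bed a little, 2 to 5 mm ahead of the rod's tip, centre about 87 mm ahead of the ejector's origin. Origin at the centre of its underside, x along it. Not to be touched by the robot.
- fresh_battery: Bystander: a like battery, loose, lying on the thin dark silicone mat beside the ejector; origin at the centre of its underside.
- cup: Bystander: ceramic cup, 76 mm across, 85 mm high, loose, beside the bed or tray; origin at the centre of its underside.
- spoon_rest: Bystander: round steel spoon rest, 84 mm across with a 40 mm tab, 10 mm high, loose, beside the post; origin at the centre of its underside.
- handset: Bystander: white call handset, 50 x 130 x 24 mm, loose, off to one side; origin at the centre of its underside.
- pill_jar: Bystander: amber jar, 44 mm across, 70 mm high, loose, beyond the tray; origin at the centre of its underside.
- aid_case: Bystander: blue hearing aid case with hinged lid, 80 x 110 x 36 mm, fixed, off to one side; origin at the centre of its underside.

How it is judged:
By the outcome, as a careful person would: the job done as asked, in the order asked, and still so for the second after the job is handed in, with the robot touching nothing.
It also fails if it takes over 67 s, if anything falls off the work surface, if the arm or the gripper's body presses on something with over 40 N, if the wrist force passes 120 N, or if a joint passes its speed limit or range.

ROBOT

A 6-joint arm with a two-finger parallel gripper is mounted at the origin on the work surface. World frame = base frame: x ahead of the robot, y to its left, z up, the work surface at z = 0. Lengths are in m, angles in rad, forces in N, time in s.
With the tool pointing down it reaches from about 0.35 to 0.875 m from the base axis. Payload 4.2 kg.
Tool frame: the origin (TCP) lies at the very end of the fingers, on their centre line; the grasp point (between the pads) lies 19 mm behind it; z points along the fingers, y is the direction in which the jaws open and shut (so a half turn about z gives the same grasp; the last joint's range is limited). The gripper opens to 87 mm and grips with 3 to 60 N. Pads are 19 mm wide; open, the fingers measure 117 mm over their backs; the gripper's body (75 mm by 190 mm) begins 51 mm behind the grasp point.
Start: joints at [-0.929, 0.385, 0.008, 0, -1.194, -0.259], TCP at [0.233, -0.58, 0.223] pointing down, gripper open.
Joint ranges: [-3.14, 3.14], [-1.21, 2.06], [-1.07, 1.41], [-3.16, 2.05], [-2.99, -0.16], [-3.1, 3.1]. Speed limits (rad/s): [2.79, 2.79, 3.14, 3.14, 3.14, 3.14].

INTERFACE

Orientations are given as [roll, pitch, yaw] about the fixed x, y, z axes, in that order (R = Rz(yaw) Ry(pitch) Rx(roll)).
In Python, from plant import arm gives the robot as it stands.
- The arm moves only by the tool carry_out, never from a script. Its argument "series" is a list of rows, each a list of 4 numbers: the shift along the tool's x, y, z in cm, then the turn about the tool's z in degrees. In form: [[x, y, z, twist], ...]. A call has 1 to 20 rows; each row shifts and turns the pose as measured when the row begins, along the tool's axes as they then stand; what a row does not reach is not made up. A row lasts 1/12 s, in which the tool goes at most 41.7 mm and 7.16 degrees, less where a joint would pass 70% of its speed; a pose out of reach is approached as far as the arm can. A call is refused whole if a number of a shift passes 4.17 or a number of a turn 7.16, either way. A call with a gripper value outside its range is refused whole. "claw" is the finger opening in cm, from 0 to 8.7, set as the call begins (left out, the last holds). The fingers move at their own pace and stop on an object; "grip_force" is the grip in N (left out, the last holds). Time passes only in rows, so rows that do not move let the fingers close. It gives the time, the measured TCP pose, the force and the opening at its end, in the units of the state.
- arm.observe(): the state, without advancing time (a new reading comes with each control period).
- arm.capture(name): name is "side" or "top" or "wrist"; returns a dict with "color" (384x512x3 uint8, red, green, blue), "z_map" (384x512 float32, m along the optical axis (not along the pixel's ray), 0 where there is no reading), "camera_matrix" (3x3 intrinsics, pixels), "rvec" (rotation vector, rad) and "tvec" (3), from world to camera coordinates, as OpenCV has them; the wrist camera has in their place "hand_eye" (4x4, takes a point from camera to tool coordinates, whose origin is the TCP and whose axes are the flange's). Camera axes: x right, y down, z forward; pixel columns grow to the right and rows downward; lengths in m; the calibration is good to about 2 mm. The wrist camera is an equidistant fisheye: a pixel r from the principal point sees the ray r / f radians off the axis. A picture is of the moment at which its call begins: read the wrist's pose just before it.
- arm.sign_off(): hands the job in, once; it reports no verdict.
Trained networks look in a picture, given as the dict that the camera call returned (one of the last four; its "shot" number tells which), for a name from the list of things; names that differ only in an ending like _2 or _b are one class to them, and where a whole thing is asked for, a point or a joint stands for the part that bears it (a point fixed in the world has none). Each returns a list of dicts, best first, with "confidence" (0 to 1); they miss things now and then, are a little off and sometimes report something else, mostly with a low value. They report only what shows in the picture. A call takes as long as a camera call.
- arm.find_in(picture, thing): "position" ([column, row] in pixels, amid what is visible of it).
- arm.masks_of(picture, thing): "region" (384x512 bool, what is visible of it) and "position" ([column, row] in pixels, amid what is visible of it).
- arm.tip_of(picture, thing): "position" ([column, row] in pixels: a listed point, or the origin of a listed thing).
The state is a dict: "clock": time; "joints": joint angles; "joint_velocities": joint speeds; "tau": joint torques, N m; "eef_pos": TCP position; "tcp_rot": TCP orientation; "ft_force": force on the tool from outside, world axes, zero at the start; "wrist_torque": the same for the moment, N m; "opening": finger opening in m.
Only numpy, scipy, OpenCV 4.12 (cv2) and the standard library are available. Lean on these libraries where they do the work, as an engineer would, in place of code of your own. Each camera call takes 0.05 s, during which the arm holds its last target.

## Working session

There is one attempt and no reset: what is moved stays moved. The work goes in short steps, Python scripts to look and compute and a tool call to move; the robot and the scene stay as the last step left them, time stands still between calls to the robot, and variables do not carry over. Pictures are saved under pics/ and viewed, and the job is handed in when it is done.

Besides the shell and the picture viewer there is one more tool, called after "Request:" by a JSON object that holds its "op" and its "data", one argument or row to a line. carry_out: Moves the arm, as the interface text tells. Its arguments: {"type":"object","properties":{"series":{"type":"array","items":{"type":"array","items":{"type":"number"}}},"claw":{"type":"number"},"grip_force":{"type":"number"}},"required":["series"]}

```bash
mkdir -p pics; ls
python3 - <<'E'
from plant import arm
import cv2,numpy as np
s=arm.observe(); print({k:np.round(v,4).tolist() for k,v in s.items()})
for n in ("side","top"):
    p=arm.capture(n); cv2.imwrite(f"pics/{n}0.png",p["color"][:,:,::-1])
    print(n,p["camera_matrix"].tolist(),p["rvec"],p["tvec"])
    R=cv2.Rodrigues(np.array(p["rvec"]))[0];t=np.array(p["tvec"]).ravel();K=p["camera_matrix"]
    for th in ("post_top","trip_top","striker","ejector","tray","battery"):
        for r in arm.tip_of(p,th)[:2]:
            u,v=r["position"]; z={"post_top":.105,"trip_top":.083,"battery":.026}.get(th,0)
            d=R.T@np.linalg.inv(K)@np.array([u,v,1]);c=-R.T@t
            w=c+d*(z-c[2])/d[2]
            print(n,th,np.round([u,v],1),round(r["confidence"],2),np.round(w,4), "zm",p["z_map"][int(v),int(u)])
E
```

```text
pics
{'clock': 0.0, 'joints': [-0.9294, 0.3856, 0.0066, -0.0005, -1.194, -0.2586], 'joint_velocities': [-0.0001, 0.0001, 0.0001, 0.0001, -0.0018, -0.0001], 'tau': [-0.0004, -39.0667, 18.7404, 4.2199, 0.011, -0.0002], 'eef_pos': [0.2333, -0.5792, 0.2215], 'tcp_rot': [3.1394, -0.0001, -2.759], 'ft_force': [-0.2107, 0.1609, -0.0676], 'wrist_torque': [-0.0133, 0.0527, -0.0247], 'opening': 0.0871}
side [[458.9681443779996, 0.0, 258.6013881186556], [0.0, 458.9681443779996, 190.18122146699832], [0.0, 0.0, 1.0]] [ 1.21737987 -2.14734178  1.08679701] [0.28270455 0.3767445  1.31075841]
side post_top [287.8 184.9] 0.45 [ 0.5399 -0.1181  0.105 ] zm 1.6795179
side trip_top [267.  195.5] 0.48 [ 0.5488 -0.035   0.083 ] zm 1.6585293
side striker [283.5 208.4] 0.64 [ 0.5414 -0.1048  0.    ] zm 1.7131119
side striker [266.3 197.2] 0.22 [ 0.6335 -0.0858  0.    ] zm 1.6507307
side ejector [268.  212.2] 0.58 [ 0.552  -0.0427  0.    ] zm 1.6578547
side battery [264.5 212.1] 0.57 [ 0.5321 -0.0149  0.026 ] zm 1.6443601
side battery [247.2 219.1] 0.5 [0.53   0.0588 0.026 ] zm 1.6265666
top [[415.0196097723345, 0.0, 256.178380751354], [0.0, 415.0196097723345, 191.81277955933015], [0.0, 0.0, 1.0]] [ 2.13014654 -2.14513912  0.14102552] [0.02116139 0.58787124 1.15454469]
top post_top [305.6 198.2] 0.43 [ 0.5602 -0.1185  0.105 ] zm 1.2266564
top trip_top [273.5 204.9] 0.5 [ 0.545  -0.0314  0.083 ] zm 1.1537945
top striker [302.8 206.4] 0.69 [ 0.5495 -0.1206  0.    ] zm 1.1952789
top striker [275.1 209.5] 0.63 [ 0.5409 -0.0382  0.    ] zm 1.1681042
top ejector [273.3 208.4] 0.96 [ 0.5442 -0.0329  0.    ] zm 1.1652056
top tray [216.9 209. ] 0.97 [0.5437 0.135  0.    ] zm 1.228835
top battery [247.8 211.3] 0.44 [0.5335 0.042  0.026 ] zm 1.2123816
top battery [115.  221.2] 0.26 [0.5074 0.4294 0.026 ] zm 1.2145348
```

View pics/top0.png

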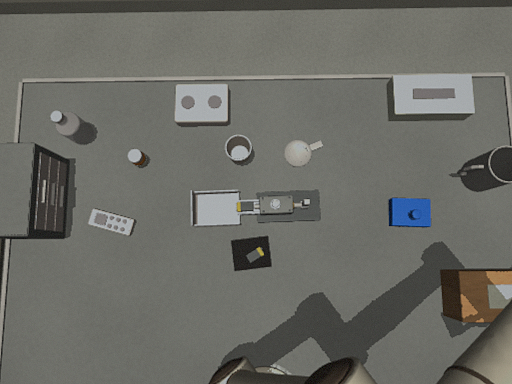

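View pics/side0.png

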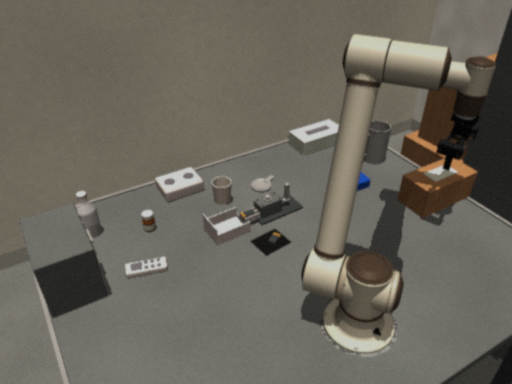

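```bash
cat > h.py <<'E'
from plant import arm
import cv2,numpy as np
from scipy.spatial.transform import Rotation as Ro
def cloud(p):
    K=p["camera_matrix"];R=cv2.Rodrigues(np.array(p["rvec"]))[0];t=np.array(p["tvec"]).ravel()
    v,u=np.mgrid[:384,:512];z=p["z_map"]
    c=np.stack([(u-K[0,2])/K[0,0]*z,(v-K[1,2])/K[1,1]*z,z],-1)
    return (c-t)@R, z>0
E
python3 - <<'E'
from h import *
p=arm.capture("top"); W,ok=cloud(p)
im=p["color"][:,:,::-1]
cv2.imwrite("pics/topc.png",cv2.resize(im[150:280,170:340],None,fx=4.5,fy=4.5,interpolation=cv2.INTER_CUBIC))
def box(x0,x1,y0,y1,z0,z1):
    m=ok&(W[...,0]>x0)&(W[...,0]<x1)&(W[...,1]>y0)&(W[...,1]<y1)&(W[...,2]>z0)&(W[...,2]<z1); return W[m]
f=box(.4,.5,-.3,-.1,-.02,.02); print("floor z",np.median(f[:,2]))
h=box(.5,.6,-.1,.03,.06,.075); print("housing",len(h),h.min(0),h.max(0),h.mean(0), cv2.minAreaRect((h[:,:2]*1000).astype(np.float32)))
q=box(.5,.6,-.16,-.08,.09,.115); print("post",len(q),q.min(0),q.max(0),q.mean(0))
q=box(.5,.6,-.06,.0,.077,.09); print("trip",len(q),q.min(0),q.max(0),q.mean(0))
q=box(.45,.65,.05,.25,.035,.08); print("tray",len(q),cv2.minAreaRect((q[:,:2]*1000).astype(np.float32)))
for th in ("tray","ejector"):
    r=arm.masks_of(p,th)[0]; m=r["region"]&ok; q=W[m]; print(th,r["confidence"],len(q),cv2.minAreaRect((q[:,:2]*1000).astype(np.float32)))
E
```

```text
floor z -0.00025809822546598904
housing 547 [ 0.52436674 -0.08692266  0.06098531] [0.57545689 0.00883453 0.07495118] [ 0.54925432 -0.03932201  0.06779557] ((550.205322265625, -39.078880310058594), (50.227989196777344, 94.71070861816406), 2.185492753982544)
post 33 [ 0.54556342 -0.12828356  0.09144854] [ 0.55831444 -0.11390328  0.108648  ] [ 0.5519251  -0.12073277  0.10331314]
trip 39 [ 0.54118518 -0.04413269  0.07811233] [ 0.55932885 -0.02735678  0.08951439] [ 0.54998831 -0.03600866  0.08327167]
tray 387 ((544.997802734375, 126.58187866210938), (100.91170501708984, 149.74774169921875), 1.5291954278945923)
tray 0.57 1188 ((530.5198364257812, -426.28790283203125), (111.38426971435547, 85.2343978881836), 86.5503921508789)
ejector 0.87 3916 ((548.966796875, 21.623947143554688), (111.7562026977539, 388.79864501953125), 0.9537363648414612)
```

View pics/topc.png

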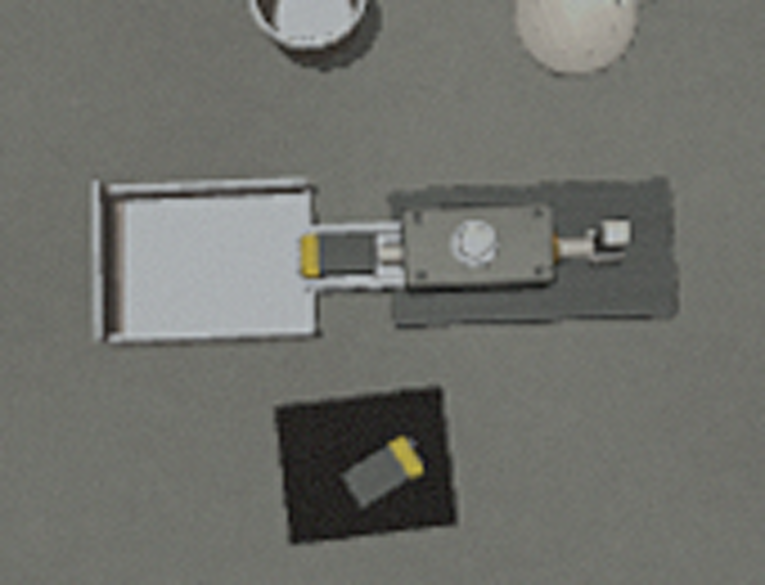

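Request:
{"op": "carry_out", "data": {
  "series": [
    [0,0,0,-7],
    [0,0,0,-7],
    [0,0,0,-7],
    [0,0,0,-7],
    [0,0,0,-7],
    [0,0,0,-7],
    [0,0,0,-7],
    [0,0,0,-7],
    [0,0,0,-7],
    [0,0,0,-7]
  ],
  "claw": 3.4,
  "grip_force": 50
}}

```text
clock: 1.68
eef_pos: [0.2334, -0.5797, 0.2227]
tcp_rot: [-3.142, -0.0, -1.507]
ft_force: [-0.0, 0.1, 0.1]
opening: 0.0353
```

Request:
{"op": "carry_out", "data": {
  "series": [
    [-3.19,-2.39,0,1],
    [-3.19,-2.39,0,0.7],
    [-3.19,-2.39,0,0],
    [-3.19,-2.39,0,0],
    [-3.19,-2.39,0,0],
    [-3.19,-2.39,0,0],
    [-3.19,-2.39,0,0],
    [-3.19,-2.39,0,0],
    [-3.19,-2.39,0,0],
    [-3.19,-2.39,0,0],
    [-3.19,-2.39,0,0],
    [-3.19,-2.39,0,0],
    [-3.19,-2.39,0,0],
    [0,0,0,0]
  ]
}}

```text
clock: 2.85
eef_pos: [0.5392, -0.1373, 0.2233]
tcp_rot: [-3.135, -0.003, -1.538]
ft_force: [0.1, -0.3, -0.0]
opening: 0.034
```

Run:
```python
from h import *
s=arm.observe(); p=arm.capture("wrist")
cv2.imwrite("pics/w0.png",p["color"][:,:,::-1])
K=p["camera_matrix"];H=np.array(p["hand_eye"]);np.set_printoptions(precision=4,suppress=True)
print(K,H,s["eef_pos"],s["tcp_rot"])
R=Ro.from_euler("xyz",s["tcp_rot"]).as_matrix();T=np.array(s["eef_pos"])
def ray(u,v):
    x,y=(u-K[0,2])/K[0,0],(v-K[1,2])/K[1,1];r=np.hypot(x,y)
    return np.array([np.sin(r)*x/r,np.sin(r)*y/r,np.cos(r)])
for th,z in (("post_top",.105),("trip_top",.083)):
    for r in arm.tip_of(p,th)[:2]:
        u,v=r["position"];d=R@H[:3,:3]@ray(u,v);c=R@H[:3,3]+T
        print(th,u,v,r["confidence"],c+d*(z-c[2])/d[2])
# depth cloud
v,u=np.mgrid[:384,:512];x=(u-K[0,2])/K[0,0];y=(v-K[1,2])/K[1,1];r=np.hypot(x,y)+1e-9
d=np.stack([np.sin(r)*x/r,np.sin(r)*y/r,np.cos(r)],-1);zm=p["z_map"]
C=d/d[...,2:]*zm[...,None];W=(C@H[:3,:3].T+H[:3,3])@R.T+T
ok=(zm>0)&(r<1.4)
def box(x0,x1,y0,y1,z0,z1):
    m=ok&(W[...,0]>x0)&(W[...,0]<x1)&(W[...,1]>y0)&(W[...,1]<y1)&(W[...,2]>z0)&(W[...,2]<z1); return W[m]
for n,b in (("post",(.52,.58,-.16,-.09,.1,.11)),("trip",(.5,.6,-.07,.0,.078,.09)),("hous",(.5,.6,-.1,.03,.063,.073))):
    q=box(*b); print(n,len(q)); 
    if len(q)>5: print(q.min(0),q.max(0),np.median(q,0),cv2.minAreaRect((q[:,:2]*1000).astype(np.float32)))
```

```text
[[297.3186   0.     254.9204]
 [  0.     297.3186 194.7789]
 [  0.       0.       1.    ]] [[-0.0004 -0.9529 -0.3032  0.0835]
 [ 1.     -0.0004 -0.0001  0.0007]
 [-0.0001 -0.3032  0.9529 -0.162 ]
 [ 0.      0.      0.      1.    ]] [ 0.5392 -0.1373  0.2233] [-3.1347 -0.0033 -1.5384]
post_top 241.9 206.1 0.92 [ 0.5518 -0.1197  0.105 ]
trip_top 242.8 266.0 0.52 [ 0.5505 -0.0366  0.083 ]
post 213
[ 0.5456 -0.1291  0.1   ] [ 0.5591 -0.1137  0.1071] [ 0.5519 -0.1221  0.1045] ((552.3688354492188, -121.2975845336914), (13.314888000488281, 15.526416778564453), 1.0600610971450806)
trip 192
[ 0.5407 -0.0457  0.0781] [ 0.5588 -0.0285  0.0846] [ 0.5492 -0.0381  0.0828] ((549.868408203125, -37.26236343383789), (18.045860290527344, 16.98184585571289), 3.0385828018188477)
hous 1628
[ 0.5244 -0.0865  0.0631] [ 0.5743 -0.0183  0.073 ] [ 0.5475 -0.0602  0.0679] ((549.4553833007812, -52.46807098388672), (47.784034729003906, 66.98432922363281), 2.028099536895752)
```

View pics/w0.png

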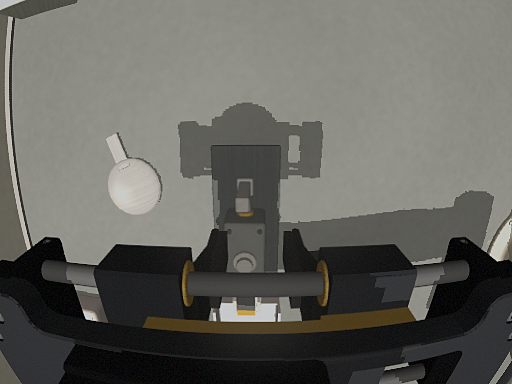

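Request:
{"op": "carry_out", "data": {
  "series": [
    [-1.2,-1.1,0,0],
    [-0.36,-0.26,0,0],
    [0,0,0,0],
    [0,0,0,0]
  ]
}}

```text
clock: 3.33
eef_pos: [0.5472, -0.1283, 0.2235]
tcp_rot: [-3.138, -0.004, -1.55]
ft_force: [-0.3, -0.0, 0.5]
opening: 0.0338
```

Request:
{"op": "carry_out", "data": {
  "series": [
    [-0.7,-0.5,0,0.6],
    [0,0,0,0],
    [0,0,0,0],
    [0,0,0,0]
  ]
}}

```text
clock: 3.67
eef_pos: [0.5514, -0.1226, 0.2237]
tcp_rot: [-3.139, -0.004, -1.565]
ft_force: [0.4, 0.0, -0.4]
opening: 0.0341
```

Request:
{"op": "carry_out", "data": {
  "series": [
    [-0.1,-0.1,3.0,-1.4],
    [0,0,3.0,0],
    [0,0,3.0,0],
    [0,0,1.5,0],
    [0,0,0,0],
    [0,0,0,0]
  ]
}}

```text
clock: 4.17
eef_pos: [0.555, -0.1231, 0.1182]
tcp_rot: [-3.131, -0.005, -1.539]
ft_force: [0.1, 1.2, 0.7]
opening: 0.034
```

Request:
{"op": "carry_out", "data": {
  "series": [
    [-0.2,0.25,0,0],
    [0,0,0,0],
    [0,0,0,0]
  ]
}}

```text
clock: 4.42
eef_pos: [0.5539, -0.1212, 0.1211]
tcp_rot: [-3.126, -0.005, -1.539]
ft_force: [1.1, -0.1, 0.1]
opening: 0.0338
```

Request:
{"op": "carry_out", "data": {
  "series": [
    [0,0,1.0,0],
    [0,0,1.0,0],
    [0,0,1.0,0],
    [0,0,1.0,0],
    [0,0,1.0,0],
    [0,0,0,0],
    [0,0,0,0]
  ]
}}

```text
clock: 5.0
eef_pos: [0.5563, -0.1213, 0.0686]
tcp_rot: [-3.121, -0.005, -1.539]
ft_force: [0.3, -0.1, -0.7]
opening: 0.034
```

Request:
{"op": "carry_out", "data": {
  "series": [
    [0,0.38,0.2,0],
    [0,0,0,0],
    [0,0,0,0]
  ]
}}

```text
clock: 5.25
eef_pos: [0.5522, -0.1216, 0.0661]
tcp_rot: [-3.121, -0.005, -1.539]
ft_force: [-0.1, -0.1, 1.6]
opening: 0.0339
```

Run:
```python
from h import *
s=arm.observe(); print({k:np.round(v,4).tolist() for k,v in s.items()})
p=arm.capture("wrist")
cv2.imwrite("pics/w1.png",p["color"][:,:,::-1])
```

```text
{'clock': 5.25, 'joints': [0.0734, 0.437, -0.3577, 0.0092, -0.7562, -0.0482], 'joint_velocities': [-0.0014, -0.0028, -0.0119, -0.007, -0.0025, -0.0019], 'tau': [-0.0276, -36.7547, 13.9623, 3.1186, 0.0521, -0.0001], 'eef_pos': [0.5522, -0.1216, 0.0661], 'tcp_rot': [-3.1213, -0.0055, -1.539], 'ft_force': [-0.0746, -0.1101, 1.5752], 'wrist_torque': [-0.0627, 0.1488, -0.0009], 'opening': 0.0339}
```

View pics/w1.png

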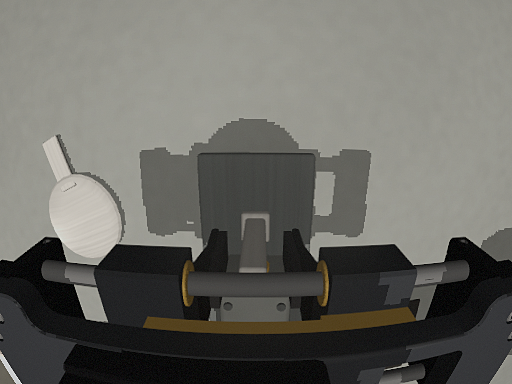

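The post (about column 255, row 240) stands centred between the two fingers, with the spoon rest well clear at (85, 215). Closing now.

Request:
{"op": "carry_out", "data": {
  "series": [
    [0,0,0,0],
    [0,0,0,0],
    [0,0,0,0],
    [0,0,0,0],
    [0,0,0,0]
  ],
  "claw": 0.8,
  "grip_force": 50
}}

```text
clock: 5.72
eef_pos: [0.553, -0.1215, 0.0676]
tcp_rot: [-3.119, -0.006, -1.539]
ft_force: [3.3, 0.3, -1.1]
opening: 0.0138
```

Request:
{"op": "carry_out", "data": {
  "series": [
    [0.25,0,0,0],
    [0.25,0,0,0],
    [0.25,0,0,0]
  ]
}}

```text
clock: 5.97
eef_pos: [0.5532, -0.1284, 0.0675]
tcp_rot: [-3.121, -0.005, -1.537]
ft_force: [2.6, 3.6, 0.1]
opening: 0.0135
```

Request:
{"op": "carry_out", "data": {
  "series": [
    [0,0,0,0],
    [0,0,0,0]
  ]
}}

```text
clock: 6.13
eef_pos: [0.5532, -0.1284, 0.0675]
tcp_rot: [-3.121, -0.005, -1.538]
ft_force: [1.9, 3.4, -0.1]
opening: 0.0138
```

Request:
{"op": "carry_out", "data": {
  "series": [
    [0.25,0,0,0],
    [0.15,0,0,0],
    [0,0,0,0]
  ]
}}

```text
clock: 6.38
eef_pos: [0.5533, -0.1317, 0.0675]
tcp_rot: [-3.121, -0.003, -1.538]
ft_force: [1.3, 4.6, 0.5]
opening: 0.0139
```

Request:
{"op": "carry_out", "data": {
  "series": [
    [0.2,0,0,0],
    [0,0,0,0]
  ]
}}

```text
clock: 6.55
eef_pos: [0.5533, -0.1332, 0.0675]
tcp_rot: [-3.121, -0.003, -1.537]
ft_force: [1.3, 5.1, 1.5]
opening: 0.0142
```

Request:
{"op": "carry_out", "data": {
  "series": [
    [0.2,0,0,0],
    [0,0,0,0]
  ]
}}

```text
clock: 6.72
eef_pos: [0.5534, -0.1344, 0.0675]
tcp_rot: [-3.121, -0.002, -1.537]
ft_force: [1.5, 5.2, 2.1]
opening: 0.014
```

Request:
{"op": "carry_out", "data": {
  "series": [
    [0.2,0,0,0],
    [0,0,0,0]
  ]
}}

```text
clock: 6.88
eef_pos: [0.5534, -0.1354, 0.0675]
tcp_rot: [-3.121, -0.001, -1.537]
ft_force: [1.0, 6.5, 1.2]
opening: 0.0137
```

Request:
{"op": "carry_out", "data": {
  "series": [
    [0.2,0,0,0],
    [0,0,0,0]
  ]
}}

```text
clock: 7.05
eef_pos: [0.5534, -0.1362, 0.0675]
tcp_rot: [-3.121, 0.0, -1.536]
ft_force: [1.5, 5.5, 1.2]
opening: 0.0138
```

Request:
{"op": "carry_out", "data": {
  "series": [
    [0.3,0,0,0],
    [0,0,0,0]
  ]
}}

```text
clock: 7.22
eef_pos: [0.5535, -0.1378, 0.0676]
tcp_rot: [-3.121, 0.002, -1.536]
ft_force: [1.5, 6.7, 1.7]
opening: 0.0136
```

Request:
{"op": "carry_out", "data": {
  "series": [
    [0.3,0,0,0],
    [0,0,0,0]
  ]
}}

```text
clock: 7.38
eef_pos: [0.5535, -0.1391, 0.0676]
tcp_rot: [-3.121, 0.004, -1.535]
ft_force: [1.0, 7.8, 1.4]
opening: 0.0137
```

Request:
{"op": "carry_out", "data": {
  "series": [
    [0.3,0,0,0],
    [0,0,0,0]
  ]
}}

```text
clock: 7.55
eef_pos: [0.5536, -0.1402, 0.0675]
tcp_rot: [-3.121, 0.005, -1.534]
ft_force: [1.5, 7.9, 2.0]
opening: 0.0134
```

Request:
{"op": "carry_out", "data": {
  "series": [
    [0.3,0,0,0],
    [0,0,0,0]
  ]
}}

```text
clock: 7.72
eef_pos: [0.5535, -0.1411, 0.0675]
tcp_rot: [-3.122, 0.007, -1.533]
ft_force: [-0.1, 8.1, 1.5]
opening: 0.0137
```

Request:
{"op": "carry_out", "data": {
  "series": [
    [0.3,0,0,0],
    [0,0,0,0]
  ]
}}

```text
clock: 7.88
eef_pos: [0.5536, -0.1417, 0.0675]
tcp_rot: [-3.122, 0.01, -1.532]
ft_force: [1.9, 8.8, 1.6]
opening: 0.0136
```

Request:
{"op": "carry_out", "data": {
  "series": [
    [0.3,0,0,0],
    [0,0,0,0]
  ]
}}

```text
clock: 8.05
eef_pos: [0.5536, -0.1419, 0.0675]
tcp_rot: [-3.122, 0.012, -1.531]
ft_force: [0.6, 8.6, 0.9]
opening: 0.0133
```

Request:
{"op": "carry_out", "data": {
  "series": [
    [0.2,0,0,0]
  ]
}}

```text
clock: 8.13
eef_pos: [0.5536, -0.1425, 0.0675]
tcp_rot: [-3.122, 0.014, -1.53]
ft_force: [0.9, 11.1, 3.2]
opening: 0.0137
```

Request:
{"op": "carry_out", "data": {
  "series": [
    [0.2,0,0,0]
  ]
}}

```text
clock: 8.22
eef_pos: [0.5536, -0.1428, 0.0675]
tcp_rot: [-3.122, 0.015, -1.53]
ft_force: [-0.1, 12.3, 3.8]
opening: 0.0135
```

Request:
{"op": "carry_out", "data": {
  "series": [
    [0.2,0,0,0]
  ]
}}

```text
clock: 8.3
eef_pos: [0.5536, -0.143, 0.0675]
tcp_rot: [-3.122, 0.017, -1.529]
ft_force: [0.2, 12.9, 3.4]
opening: 0.0139
```

Request:
{"op": "carry_out", "data": {
  "series": [
    [0.3,0,0,0]
  ]
}}

```text
clock: 8.38
eef_pos: [0.5536, -0.1437, 0.0675]
tcp_rot: [-3.123, 0.02, -1.529]
ft_force: [0.8, 14.2, 4.1]
opening: 0.014
```

Request:
{"op": "carry_out", "data": {
  "series": [
    [0.3,0,0,0]
  ]
}}

```text
clock: 8.47
eef_pos: [0.5537, -0.1443, 0.0675]
tcp_rot: [-3.123, 0.022, -1.528]
ft_force: [-0.1, 14.3, 2.8]
opening: 0.0135
```

Request:
{"op": "carry_out", "data": {
  "series": [
    [0.3,0,0,0]
  ]
}}

```text
clock: 8.55
eef_pos: [0.5537, -0.1448, 0.0675]
tcp_rot: [-3.123, 0.025, -1.528]
ft_force: [-0.7, 16.2, 3.6]
opening: 0.0136
```

Request:
{"op": "carry_out", "data": {
  "series": [
    [0.5,0,0,0]
  ]
}}

```text
clock: 8.63
eef_pos: [0.5537, -0.1469, 0.0675]
tcp_rot: [-3.123, 0.029, -1.527]
ft_force: [-0.3, 16.2, 3.9]
opening: 0.0139
```

Request:
{"op": "carry_out", "data": {
  "series": [
    [0.5,0,0,0]
  ]
}}

```text
clock: 8.72
eef_pos: [0.5538, -0.1488, 0.0675]
tcp_rot: [-3.123, 0.032, -1.527]
ft_force: [-0.2, 18.5, 4.7]
opening: 0.0138
```

Request:
{"op": "carry_out", "data": {
  "series": [
    [0.42,0,0,0]
  ]
}}

```text
clock: 8.8
eef_pos: [0.5538, -0.1503, 0.0675]
tcp_rot: [-3.124, 0.035, -1.527]
ft_force: [0.3, 14.9, 3.9]
opening: 0.0138
```

Request:
{"op": "carry_out", "data": {
  "series": [
    [0.4,0,0,0]
  ]
}}

```text
clock: 8.88
eef_pos: [0.5539, -0.1516, 0.0675]
tcp_rot: [-3.124, 0.039, -1.526]
ft_force: [-0.5, 14.7, 4.7]
opening: 0.0135
```

Request:
{"op": "carry_out", "data": {
  "series": [
    [0.12,0,0,0]
  ]
}}

```text
clock: 8.97
eef_pos: [0.5539, -0.1513, 0.0675]
tcp_rot: [-3.124, 0.04, -1.526]
ft_force: [1.5, 4.7, -0.7]
opening: 0.0134
```

Request:
{"op": "carry_out", "data": {
  "series": [
    [0,0,0,0]
  ]
}}

```text
clock: 9.05
eef_pos: [0.5539, -0.151, 0.0675]
tcp_rot: [-3.125, 0.04, -1.525]
ft_force: [1.4, -0.5, -0.9]
opening: 0.0134
```

Request:
{"op": "carry_out", "data": {
  "series": [
    [0,0,0,0],
    [-0.05,0,0,0]
  ]
}}

```text
clock: 9.22
eef_pos: [0.5539, -0.1511, 0.0675]
tcp_rot: [-3.125, 0.038, -1.525]
ft_force: [2.4, 0.2, -0.4]
opening: 0.0136
```

The force has fallen to zero at 30 mm of draw, so the sear holds. Releasing.

Request:
{"op": "carry_out", "data": {
  "series": [
    [0,0,0,0],
    [0,0,0,0],
    [0,0,0,0],
    [0,0,0,0]
  ],
  "claw": 3.4
}}

```text
clock: 9.55
eef_pos: [0.554, -0.1529, 0.0677]
tcp_rot: [-3.122, 0.037, -1.526]
ft_force: [0.1, 0.3, -0.9]
opening: 0.031
```

Request:
{"op": "carry_out", "data": {
  "series": [
    [0,0,-1,0],
    [0,0,-1.5,0],
    [0,0,-2,0],
    [0,0,-2,0],
    [0,0,-1,0],
    [0,0,0,0],
    [0,0,0,0]
  ]
}}

```text
clock: 10.13
eef_pos: [0.552, -0.1578, 0.1491]
tcp_rot: [-3.121, 0.036, -1.528]
ft_force: [0.2, -0.2, -1.0]
opening: 0.0342
```

Run:
```python
from h import *
s=arm.observe(); print({k:np.round(v,4).tolist() for k,v in s.items()})
p=arm.capture("wrist")
cv2.imwrite("pics/w2.png",p["color"][:,:,::-1])
p=arm.capture("top")
cv2.imwrite("pics/top2.png",cv2.resize(p["color"][130:280,170:340,::-1],None,fx=4,fy=4,interpolation=cv2.INTER_CUBIC))
```

```text
{'clock': 10.1333, 'joints': [-0.0175, 0.3585, -0.2133, -0.0451, -0.981, 0.0843], 'joint_velocities': [-0.0027, -0.0231, 0.0171, 0.0024, -0.01, 0.0], 'tau': [0.0089, -36.5805, 17.398, 3.8721, 0.083, 0.0033], 'eef_pos': [0.552, -0.1578, 0.1491], 'tcp_rot': [-3.1209, 0.0363, -1.5283], 'ft_force': [0.1804, -0.2242, -1.0385], 'wrist_torque': [-0.0343, 0.1961, 0.0154], 'opening': 0.0342}
```

View pics/w2.png

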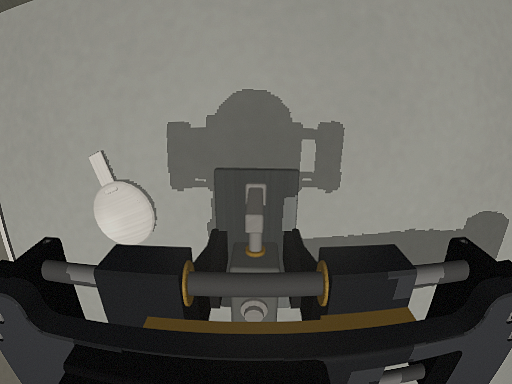

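View pics/top2.png

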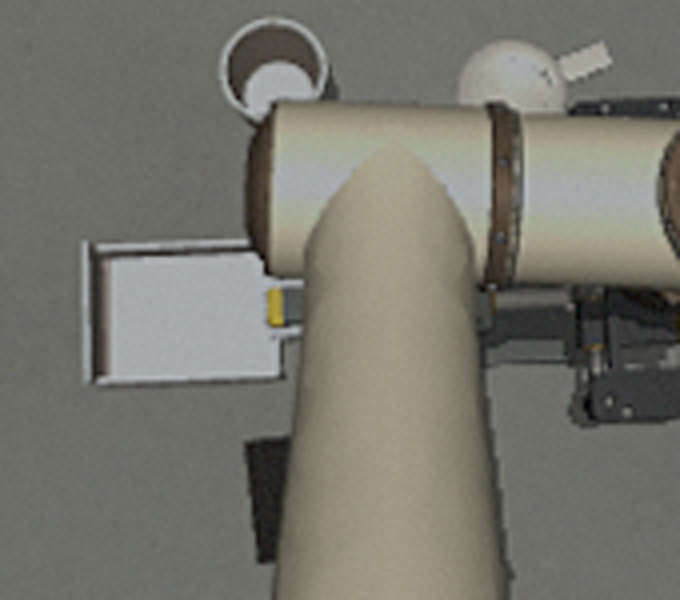

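Request:
{"op": "carry_out", "data": {
  "series": [
    [-3.0,-0.1,0,0],
    [-3.0,-0.1,0,0],
    [-3.0,-0.1,0,0],
    [-2.0,0,0,0],
    [0,0,0,0],
    [0,0,0,0]
  ],
  "claw": 0,
  "grip_force": 10
}}

```text
clock: 10.73
eef_pos: [0.5467, -0.045, 0.146]
tcp_rot: [-3.134, 0.036, -1.533]
ft_force: [0.6, -0.4, 0.1]
opening: 0.0039
```

Request:
{"op": "carry_out", "data": {
  "series": [
    [-0.55,-0.35,0,0],
    [0,0,2.0,0],
    [0,0,2.0,0],
    [0,0,0.5,0],
    [0,0,0,0],
    [0,0,0,0]
  ]
}}

```text
clock: 11.23
eef_pos: [0.5512, -0.0402, 0.0984]
tcp_rot: [-3.136, 0.035, -1.537]
ft_force: [-0.4, -0.8, -0.2]
opening: 0.0003
```

Request:
{"op": "carry_out", "data": {
  "series": [
    [-0.25,0.1,0.5,0],
    [0,0,0.5,0],
    [0,0,0,0],
    [0,0,0,0]
  ]
}}

```text
clock: 11.57
eef_pos: [0.5518, -0.038, 0.0899]
tcp_rot: [-3.132, 0.035, -1.538]
ft_force: [0.1, 0.4, 0.3]
opening: 0.0002
```

Run:
```python
from h import *
p=arm.capture("wrist")
cv2.imwrite("pics/w3.png",p["color"][:,:,::-1])
p=arm.capture("side")
cv2.imwrite("pics/side3.png",cv2.resize(p["color"][150:270,180:330,::-1],None,fx=5,fy=5,interpolation=cv2.INTER_CUBIC))
```

```text
(no output)
```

View pics/w3.png

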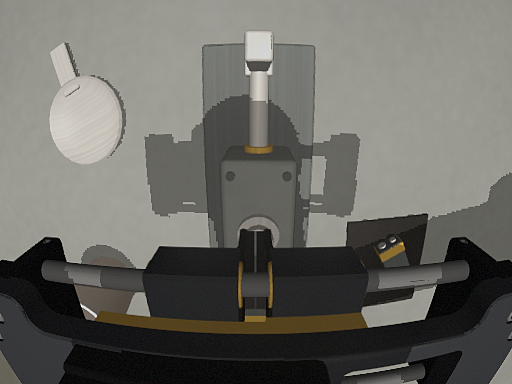

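View pics/side3.png

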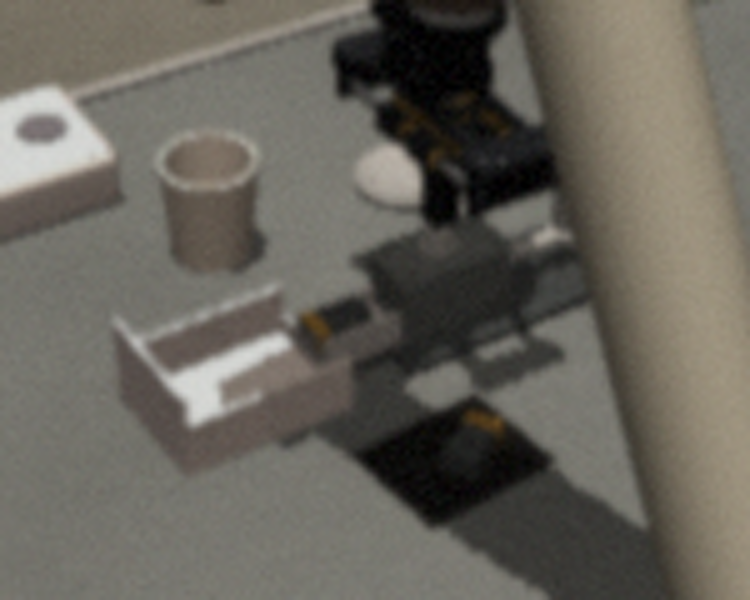

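The striker stays back with its rod exposed (wrist image 258, 60–150). The fingertips are over the cap at (258, 232). I'll press in small steps.

Request:
{"op": "carry_out", "data": {
  "series": [
    [0,0.18,0.4,0],
    [0,0,0.3,0]
  ]
}}

```text
clock: 11.83
eef_pos: [0.5507, -0.0376, 0.0837]
tcp_rot: [-3.13, 0.035, -1.538]
ft_force: [-0.0, -0.0, -0.8]
opening: 0.0004
```

Request:
{"op": "carry_out", "data": {
  "series": [
    [0,0,0.25,0]
  ]
}}

```text
clock: 11.92
eef_pos: [0.5509, -0.0377, 0.0823]
tcp_rot: [-3.129, 0.034, -1.537]
ft_force: [-4.9, 1.0, 13.0]
opening: 0.0007
```

Request:
{"op": "carry_out", "data": {
  "series": [
    [0,0,0.25,0]
  ]
}}

```text
clock: 12.0
eef_pos: [0.5509, -0.0377, 0.0815]
tcp_rot: [-3.129, 0.034, -1.536]
ft_force: [-5.7, 0.5, 13.8]
opening: 0.0009
```

Request:
{"op": "carry_out", "data": {
  "series": [
    [0,0,0.25,0]
  ]
}}

```text
clock: 12.08
eef_pos: [0.5509, -0.0377, 0.0808]
tcp_rot: [-3.129, 0.033, -1.535]
ft_force: [-4.9, 0.7, 14.5]
opening: 0.0007
```

Request:
{"op": "carry_out", "data": {
  "series": [
    [0,0,0.25,0]
  ]
}}

```text
clock: 12.17
eef_pos: [0.5508, -0.0377, 0.0803]
tcp_rot: [-3.129, 0.032, -1.534]
ft_force: [-3.5, 0.8, 12.0]
opening: 0.0006
```

Request:
{"op": "carry_out", "data": {
  "series": [
    [0,0,0.3,0]
  ]
}}

```text
clock: 12.25
eef_pos: [0.5509, -0.0377, 0.0795]
tcp_rot: [-3.129, 0.032, -1.532]
ft_force: [-4.9, 1.7, 13.2]
opening: 0.0006
```

Request:
{"op": "carry_out", "data": {
  "series": [
    [0,0,0.3,0]
  ]
}}

```text
clock: 12.33
eef_pos: [0.551, -0.0377, 0.0783]
tcp_rot: [-3.128, 0.031, -1.531]
ft_force: [-2.8, -0.1, 5.4]
opening: 0.0003
```

Request:
{"op": "carry_out", "data": {
  "series": [
    [0,0,0.3,0]
  ]
}}

```text
clock: 12.42
eef_pos: [0.551, -0.0377, 0.0765]
tcp_rot: [-3.127, 0.031, -1.531]
ft_force: [-2.6, -0.2, 6.5]
opening: 0.0004
```

Run:
```python
from h import *
p=arm.capture("side")
a=cv2.resize(p["color"][150:270,180:330,::-1],None,fx=4,fy=4,interpolation=cv2.INTER_CUBIC)
cv2.imwrite("pics/side4.png",a)
```

```text
(no output)
```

View pics/side4.png

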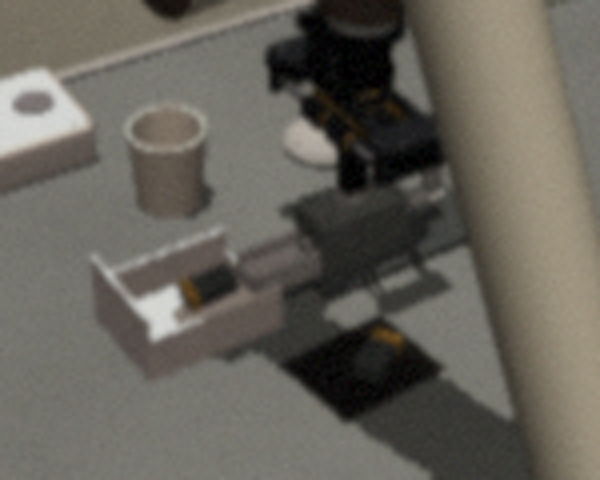

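The battery is out of the bed and in the tray at about (207, 287), and the post is forward again. Lifting off straight up and checking.

Request:
{"op": "carry_out", "data": {
  "series": [
    [0,0,-0.5,0],
    [0,0,-1.5,0],
    [0,0,-3,0],
    [0,0,-3,0],
    [0,0,-3,0],
    [0,0,-2,0],
    [0,0,0,0],
    [0,0,0,0],
    [0,0,0,0],
    [0,0,0,0]
  ]
}}

```text
clock: 13.3
eef_pos: [0.5482, -0.0417, 0.2119]
tcp_rot: [-3.129, 0.031, -1.531]
ft_force: [0.3, -0.2, 0.4]
opening: 0.0003
```

Run:
```python
from h import *
s=arm.observe(); print(s["ft_force"],s["joint_velocities"])
p=arm.capture("side")
a=cv2.resize(p["color"][140:280,110:330,::-1],None,fx=3.5,fy=3.5,interpolation=cv2.INTER_CUBIC)
cv2.imwrite("pics/side5.png",a)
p=arm.capture("top")
cv2.imwrite("pics/top5.png",cv2.resize(p["color"][130:280,90:340,::-1],None,fx=3,fy=3,interpolation=cv2.INTER_CUBIC))
```

```text
[ 0.28367223 -0.1642318   0.42715106] [ 0.00163965  0.00681214 -0.01353573 -0.00287869  0.00537028  0.0015486 ]
```

View pics/side5.png

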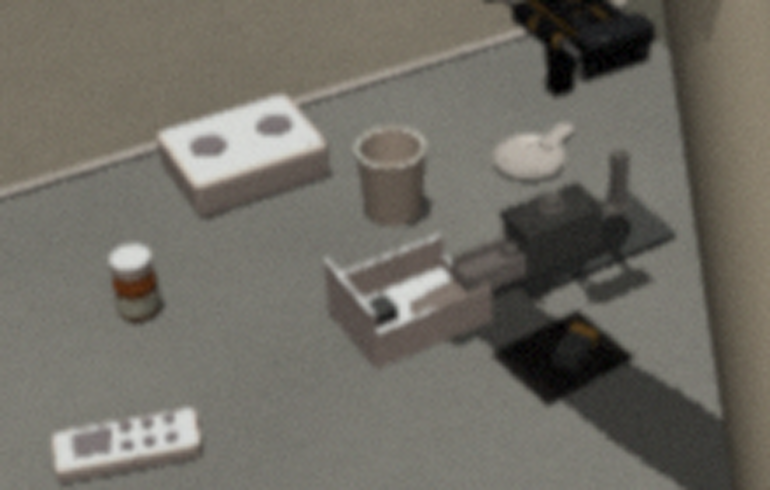

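View pics/top5.png

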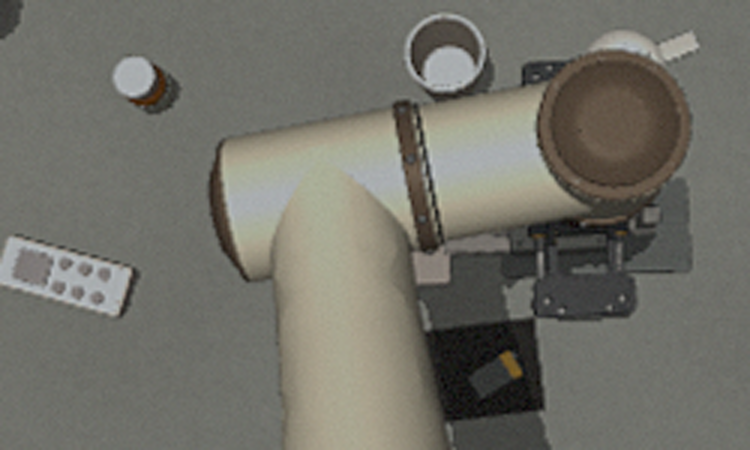

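The battery is at rest inside the tray at its far end (side view 380, 305). The cup, jar, handset, spoon rest and fresh battery look unmoved, and the arm touches nothing.

```bash
python3 -c "
from plant import arm
print(arm.sign_off())"
```

```text
the job is handed in; nothing more can be done
None
```

The leaking battery is in the white tray, and I handed the job in at about 13 s of the 67 s allowed.

- **Drawing the striker:** I gripped the post from its sides and pulled it back about 30 mm. The pull peaked at about 18.5 N, then the extra load from the sear fell away to about 14.7 N. That matches the spring alone, so I saw no sign of the stop being pressed.
- **Checking the catch:** When I eased off, the force on the gripper dropped to zero with the post still about 30 mm back. I let go, and the camera views showed the striker staying back with the battery still in the bed.
- **Pressing the trip plunger:** I pressed with closed fingertips in small steps. The highest vertical force was about 14.5 N, and the catch let go about 4 to 5 mm down. There was also up to about 6 N of sideways force on the fingertips, which I can't fully account for.
- **Last checks:** The side view showed the battery in the tray at its far end. By eye, the cup, pill jar, handset, spoon rest and fresh battery were where they started. The arm was clear of everything, with the force reading near zero.

In the last top view the arm hid the tray, so the battery's final place rests on the side view alone. The blue hearing aid case is fixed and was outside my final pictures.

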